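# Load the varnish curing stand and start it

## Robot

A 6-joint arm with a two-finger parallel gripper is mounted at the origin on the work surface. World frame = base frame: x ahead of the robot, y to its left, z up, the work surface at z = 0. Lengths are in m, angles in degrees, forces in N, time in s.
With the tool pointing down it reaches from about 0.375 to 0.9 m from the base axis. Payload 3.1 kg.
Tool frame: the origin (TCP) lies between the finger pads; the fingertips stand 22 mm ahead of it and the grasp point (between the pads) lies 3 mm ahead of it (bot.tip_extent is the distance from the TCP to the fingertips, in m); y points along the fingers, z is the direction in which the jaws open and shut, and the axes are right-handed (so a half turn about y gives the same grasp; the last joint's range is limited). The gripper opens to 87 mm and grips with 3 to 60 N. Pads are 19 mm wide; open, the fingers measure 117 mm over their backs; the gripper's body (75 mm by 190 mm) begins 51 mm behind the grasp point.
Start: joints at [-83.68, 30.224, 82.088, -0, 67.689, -10.227], TCP at [0.178, -0.599, 0.245] pointing down, gripper open.
Joint ranges: [-176.69, 176.69], [-43.24, 126.21], [12.49, 139.97], [-82, 262], [0, 151.66], [-163.58, 163.58]. Speed limits (degrees/s): [159.86, 159.86, 180, 180, 180, 180].

## Interface

Orientations are given as a 3x3 rotation matrix whose columns are the frame's x, y, z axes.
In Python, from rig import bot, eyes, models gives the robot as it stands. The module is installed in compiled form; this text tells all that it offers.
- The arm moves only by the tool arm_command, never from a script. Its arguments are lists of equal length, an entry for each row: "translation": the shift along the tool's x, y, z each as a share of 0.08 m, from -1 to 1, a list of three; "rotation": the turn, a rotation vector about the tool's x, y, z each as a share of 60 degrees, from -1 to 1, a list of three; "grip": the closure, from -1 (fully open) to 1 (shut), so that 0 is half open. In form: {"translation": [[x, y, z], ...], "rotation": [[rx, ry, rz], ...], "grip": [grip, ...]}. A call has 1 to 5 rows; each row is the pose to reach, as a shift and turn from the pose commanded when the call began, along the tool's axes at that moment; what a row does not reach only later rows make up. A row lasts 1/10 s, in which the tool goes at most 50 mm and 8.59 degrees, less where a joint would pass 70% of its speed; a pose out of reach is approached as far as the arm can. A call with a number of a shift or a turn outside -1 to 1 is refused whole. A call with a gripper value outside its range is refused whole. The fingers move at their own pace and stop on an object; the grip force is fixed at half the most. Time passes only in rows, so rows that repeat a pose let the fingers close. It gives the time, the measured TCP pose, the force and the opening at its end, in the units of the state.
- bot.read_state(): the state, without advancing time (a new reading comes with each control period).
- eyes.capture(name): name is "scene" or "top" or "wrist"; returns a dict with "image" (420x560x3 uint8, blue, green, red), "mtx" (3x3 intrinsics, pixels), "dist_coeffs" ([k1, k2, p1, p2, k3] as OpenCV has them; the pictures are not rectified), "rvec" (rotation vector, rad) and "tvec" (3), from world to camera coordinates, as OpenCV has them; the wrist camera has in their place "hand_eye" (4x4, takes a point from camera to tool coordinates, whose origin is the TCP and whose axes are the tool frame's). Camera axes: x right, y down, z forward; pixel columns grow to the right and rows downward; lengths in m; the calibration is good to about 2 mm. A picture is of the moment at which its call begins: read the wrist's pose just before it. There is no depth.
- bot.hand_in(): hands the job in, once; it reports no verdict.
Trained networks look in the newest picture that a camera, given by its name, has taken for a name from the list of things; names that differ only in an ending like _2 or _b are one class to them, and where a whole thing is asked for, a point or a joint stands for the part that bears it (a point fixed in the world has none). Each returns a list of dicts, best first, with "conf" (0 to 1); they miss things now and then, are a little off and sometimes report something else, mostly with a low value. They report only what shows in the picture. A call takes as long as a camera call.
- models.recognise(camera, thing): "extent" ([left, top, right, bottom] as shares, 0 to 1, of the picture: columns of its width, rows of its height, round what is visible of it).
- models.spot_point(camera, thing): "point" ([column, row] as shares, 0 to 1, of the picture: columns of its width, rows of its height: a listed point, or the origin of a listed thing).
The state is a dict: "time_s": time; "joint_positions": joint angles; "qvel": joint speeds; "tau": joint torques, N m; "position": TCP position; "tcp_rot": TCP orientation; "force": force on the tool from outside, world axes, zero at the start; "moment": the same for the moment, N m; "opening": opening from 0.0 (shut) to 1.0 (fully open).
Only numpy, scipy, OpenCV 4.12 (cv2) and the standard library are available. Lean on these libraries where they do the work, as an engineer would, in place of code of your own. Each camera call takes 0.05 s, during which the arm holds its last target. There are 200 camera calls.

## Task

Lay the freshly varnished wooden hand plane, sole down, on the two yellow blades of the sloping curing stand, between their pegs, with its toe pointing downhill to the red end plate; set it down gently and let go. Only when it lies there, twist the red bar knob on the green starter box clockwise all the way to its stop, keep it there for a second, then let go so that it springs back. Leave the things standing around where they are.

Things in the scene. Friction and masses are not known exactly. Their poses are not given: they have to be found in the camera images.
- plane: loose wooden hand plane, 0.4-0.75 kg, sole down on the bench. Pale body 180 (x) x 50 (y) x 36 high; origin at the centre of its sole, z up, toe to its -x. On it: front knob at x=-65, 28 across, top z=64; steel blade 36 wide at x=8 to 40, top z=56; rear handle 20 wide at x=46 to 78, top z=69. Grip it across its width between front knob and blade
- plane_toe (a point): middle of the plane's toe (front end), 18 mm above the sole, on the plane's frame
- plane_grip (a point): a good gripping point on the plane: in its frame x=-12, y=0, z=24 mm
- stand: fixed curing stand: grey base 200 (x) x 130 (y) x 14 mm, origin at the centre of its underside, with two lamp bars along x at y = +-54 mm, top at 40 mm. Its sloping rest (rest) stands on it
- rest: the stand's rest, sloping 0.24 rad: x uphill, y across, z square to the slope; origin 95 mm over the bench. Two yellow blades along y at x=+-55, 10 thick, 82 wide, tops at z=0; pegs on them 18 high, 66 mm free between (y=+-33). Red plate at the low end: face x=-107, top z=14. Bar 26 wide along x below, top z=-22. The plane in place has its origin and axes on this frame's
- box: fixed green starter box 120 x 120 x 80 mm, origin at the centre of its underside; the knob is in the middle of its top
- knob_grip (a point): on the axis of the red bar knob, 115 mm above the bench, at the height to grip; turns with the knob. The bar is 74 long (along this point's x) x 16 wide (y) x 34 high, from 95 to 129 mm above the bench, on a black disc 68 across. Axis vertical
- knob (a joint): angle of the knob in rad: 0 at rest, grows clockwise seen from above, stop at 1.2. A spring (0.02 N m at rest, 0.12 N m at the stop) turns it back to 0 when let go
- can: bystander: loose spray can, 64 across, 180 high, origin at the centre of its underside
- jar: bystander: loose jar, 70 across, 85 high, origin at the centre of its underside
- carton: bystander: loose cardboard carton 100 (x) x 60 (y) x 45 mm, origin at the centre of its underside
- mallet: bystander: loose wooden mallet lying down; head 55 (x) x 85 (y) x 50 high centred at x=60 mm, round handle 22 across along -x to x=-89 mm; origin on the bench

How it is judged:
By the outcome, as a careful person would: the job done as asked, in the order asked, and still so for the second after the job is handed in, with the robot touching nothing.
It also fails if it takes over 69 s, if anything falls off the work surface, if the arm or the gripper's body presses on something with over 40 N, if the wrist force passes 120 N, or if a joint passes its speed limit or range.

## Working session

There is one attempt and no reset: what is moved stays moved. The work goes in short steps, Python scripts to look and compute and a tool call to move; the robot and the scene stay as the last step left them, time stands still between calls to the robot, and variables do not carry over. Pictures are saved under pics/ and viewed, about 8 in all and at most 12, crops included, and the job is handed in when it is done.

Besides the shell and the picture viewer there is one more tool, called after ">>>" by a JSON object that holds its "api" and its "payload", one argument or row to a line. arm_command: Moves the arm, as the interface text tells. Shift numbers are shares of 0.08 m and turn numbers shares of 60 degrees, none past 1 either way. Its arguments: {"type":"object","properties":{"translation":{"type":"array"},"rotation":{"type":"array"},"grip":{"type":"array"}},"required":["translation","rotation","grip"]}

```bash
mkdir -p pics; cat > h.py <<'E'
import numpy as np, cv2
from rig import bot, eyes, models
def K(c): return np.array(c["mtx"],float), np.array(c["dist_coeffs"],float)
def ext(c, st=None):
    """world->cam R,t"""
    if "rvec" in c:
        return cv2.Rodrigues(np.array(c["rvec"],float))[0], np.array(c["tvec"],float).reshape(3)
    T=np.eye(4); T[:3,:3]=np.array(st["tcp_rot"]); T[:3,3]=st["position"]
    M=np.linalg.inv(T@np.array(c["hand_eye"])); return M[:3,:3],M[:3,3]
def proj(c,P,st=None):
    R,t=ext(c,st); k,d=K(c)
    return cv2.projectPoints(np.array(P,float).reshape(-1,1,3),cv2.Rodrigues(R)[0],t,k,d)[0].reshape(-1,2)
def ray(c,px,st=None):
    R,t=ext(c,st); k,d=K(c)
    u=cv2.undistortPoints(np.array(px,float).reshape(1,1,2),k,d).ravel()
    v=R.T@np.array([u[0],u[1],1]); return -R.T@t, v/np.linalg.norm(v)
def onz(c,px,z,st=None):
    o,v=ray(c,px,st); return o+v*(z-o[2])/v[2]
def tri(rs):
    A=sum(np.eye(3)-np.outer(v,v) for o,v in rs); b=sum((np.eye(3)-np.outer(v,v))@o for o,v in rs)
    p=np.linalg.solve(A,b); return p,[float(np.linalg.norm((np.eye(3)-np.outer(v,v))@(p-o))*1000) for o,v in rs]
def Rz(a): return cv2.Rodrigues(np.array([0,0,a]))[0]
def cmd(P,R):
    """shares to reach target pose from present measured pose"""
    s=bot.read_state(); R0=np.array(s["tcp_rot"])
    return (R0.T@(np.array(P)-s["position"])/.08).round(3), (np.degrees(cv2.Rodrigues(R0.T@R)[0].ravel())/60).round(3)
E
python3 - <<'E'
from h import *
np.set_printoptions(precision=3,suppress=True)
s=bot.read_state(); print(s["time_s"],s["position"],np.array(s["tcp_rot"]),s["opening"])
C={}
for n in("scene","top","wrist"):
    C[n]=eyes.capture(n); cv2.imwrite(f"pics/{n}0.png",C[n]["image"])
    R,t=ext(C[n],s); print(n,"cam at",-R.T@t,"fwd",R[2])
for th in["plane","plane_toe","plane_grip","stand","rest","box","knob_grip","can","jar","carton","mallet"]:
    rs=[]
    for n in C:
        r=models.spot_point(n,th)
        if r:
            px=np.array(r[0]["point"])*[560,420]; print(th,n,px.round(0),r[0]["conf"],end=" | ")
            if r[0]["conf"]>.4: rs.append(ray(C[n],px,s))
    print()
    if len(rs)>1: print("   ",*tri(rs))
E
```

```text
0.0 [ 0.178 -0.598  0.244] [[-0.959 -0.     0.285]
 [-0.285  0.002 -0.959]
 [-0.    -1.    -0.002]] 1.0010688070212497
scene cam at [ 1.285 -0.289  1.382] fwd [-0.524  0.193 -0.83 ]
top cam at [0.373 0.018 1.595] fwd [ 0.04  -0.001 -0.999]
wrist cam at [ 0.245 -0.58   0.384] fwd [-0.249 -0.072 -0.966]
plane scene [171. 274.] 0.61 | plane top [394. 203.] 0.69 | 
    [ 0.48  -0.362  0.006] [1.9036450853844633, 1.9036450853845535]
plane_toe scene [163. 243.] 0.92 | plane_toe top [396. 231.] 0.83 | 
    [ 0.391 -0.361  0.036] [1.3284481117706926, 1.3284481117706757]
plane_grip scene [166. 263.] 0.69 | plane_grip top [396. 207.] 0.58 | 
    [ 0.464 -0.362  0.042] [3.764976052510462, 3.764976052510393]
stand scene [311. 259.] 0.82 | stand top [271. 175.] 0.94 | 
    [ 0.562  0.037 -0.016] [3.7568501709065427, 3.756850170906623]
rest scene [312. 242.] 0.62 | rest top [275. 172.] 0.78 | 
    [0.562 0.03  0.083] [3.512291403954498, 3.5122914039545217]
box scene [394. 195.] 0.6 | box top [167. 209.] 0.87 | 
    [ 0.44   0.37  -0.011] [7.281587027105209, 7.281587027105089]
knob_grip scene [401. 172.] 0.69 | knob_grip top [160. 206.] 0.65 | 
    [0.444 0.367 0.11 ] [5.845508467083581, 5.845508467083665]
can scene [353. 179.] 0.84 | can top [201. 247.] 0.7 | 
    [ 0.322  0.268 -0.028] [3.4831958565734467, 3.483195856573388]
jar scene [160. 235.] 0.59 | jar top [391. 252.] 0.66 | jar wrist [116.   6.] 0.92 | 
    [ 0.325 -0.361 -0.012] [5.26350252310349, 5.175160642404886, 3.928962526247808]
carton scene [207. 267.] 0.64 | carton top [362. 196.] 0.68 | 
    [ 0.499 -0.257  0.012] [3.536878385427874, 3.5368783854279147]
mallet scene [127. 285.] 0.76 | mallet top [431. 208.] 0.9 | 
    [ 0.468 -0.486  0.002] [1.5673578548909388, 1.567357854891022]
```

```bash
python3 - <<'E'
import cv2
i=cv2.imread("pics/top0.png"); cv2.imwrite("pics/topc.png",cv2.resize(i[110:290,120:460],None,fx=2.35,fy=2.35,interpolation=cv2.INTER_CUBIC))
i=cv2.imread("pics/scene0.png"); cv2.imwrite("pics/scenec.png",cv2.resize(i[130:330,90:450],None,fx=2.2,fy=2.2,interpolation=cv2.INTER_CUBIC))
E
```

```text
(no output)
```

View pics/topc.png

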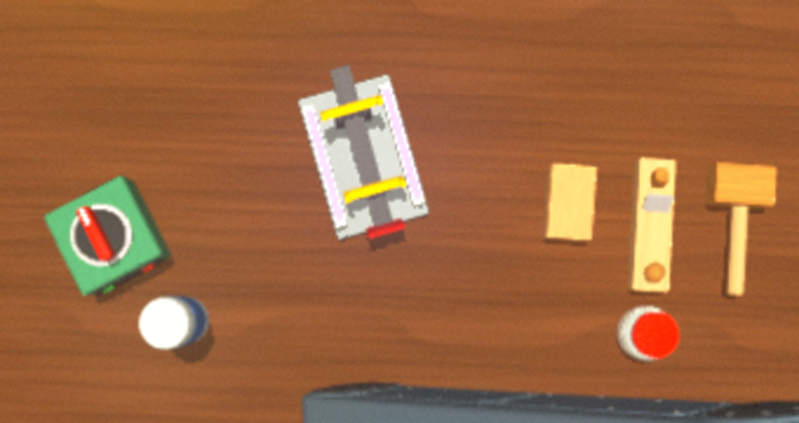

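View pics/scenec.png

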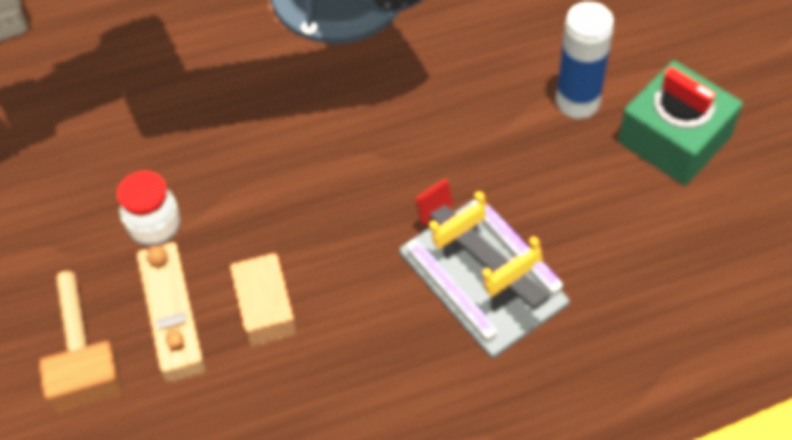

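The top view shows the plane at crop (655,225) with its toe towards the jar. The carton is to its left and the mallet to its right. The stand is in the middle with its red plate nearest the robot, and the box with the bar knob is at (105,235). I'll hover over the plane with tool yaw about 0.

```bash
cat >> h.py <<'E'
from scipy.spatial.transform import Rotation as Ro
def down(yaw):  # tool x along yaw, y down
    x=np.array([np.cos(yaw),np.sin(yaw),0]); y=np.array([0,0,-1.]); return np.column_stack([x,y,np.cross(x,y)])
def plan(P,R,n,rv=None,start=None):
    """n calls, printing share moves; rv overrides the rotation vector (tool axes)"""
    s=bot.read_state(); p,Q=(np.array(s["position"]),np.array(s["tcp_rot"])) if start is None else start
    rv=Ro.from_matrix(Q.T@R).as_rotvec() if rv is None else np.array(rv); d=(np.array(P)-p)/n
    for i in range(n):
        Qi=Q@Ro.from_rotvec(rv*i/n).as_matrix()
        print("T",(Qi.T@d/.08).round(3).tolist(),"R",(np.degrees(rv/n)/60).round(3).tolist())
E
python3 - <<'E'
from h import *
plan([.46,-.362,.25],None,4,[0,-np.radians(163.4),0])
E
```

```text
T [-1.056, -0.017, -0.459] R [0.0, -0.681, 0.0]
T [-1.099, -0.017, 0.343] R [0.0, -0.681, 0.0]
T [-0.607, -0.017, 0.978] R [0.0, -0.681, 0.0]
T [0.181, -0.017, 1.137] R [0.0, -0.681, 0.0]
```

>>> {"api": "arm_command", "payload": {
  "translation": [
    [-1,0,-0.46],
    [-1,0,-0.46],
    [-1,0,-0.46],
    [-1,0,-0.46],
    [-1,0,-0.46]
  ],
  "rotation": [
    [0,-0.14,0],
    [0,-0.28,0],
    [0,-0.42,0],
    [0,-0.56,0],
    [0,-0.68,0]
  ],
  "grip": [-1,-1,-1,-1,-1]
}}

```text
time_s: 2.3
position: [0.2448, -0.5407, 0.2447]
tcp_rot: [[-0.534, -0.0, 0.846], [-0.846, -0.0, -0.534], [0.0, -1.0, 0.0]]
force: [-0.6, 0.7, -0.1]
opening: 1.0
```

>>> {"api": "arm_command", "payload": {
  "translation": [
    [-1,0,0.34],
    [-1,0,0.34],
    [-1,0,0.34],
    [-1,0,0.34],
    [-1,0,0.34]
  ],
  "rotation": [
    [0,-0.14,0],
    [0,-0.28,0],
    [0,-0.42,0],
    [0,-0.56,0],
    [0,-0.68,0]
  ],
  "grip": [-1,-1,-1,-1,-1]
}}

```text
time_s: 2.8
position: [0.3108, -0.488, 0.2447]
tcp_rot: [[0.148, 0.0, 0.989], [-0.989, -0.0, 0.148], [0.0, -1.0, -0.0]]
force: [-0.0, 0.0, 0.5]
opening: 1.001
```

>>> {"api": "arm_command", "payload": {
  "translation": [
    [-0.6,0,1],
    [-0.6,0,1],
    [-0.6,0,1],
    [-0.6,0,1],
    [-0.6,0,1]
  ],
  "rotation": [
    [0,-0.14,0],
    [0,-0.28,0],
    [0,-0.42,0],
    [0,-0.56,0],
    [0,-0.68,0]
  ],
  "grip": [-1,-1,-1,-1,-1]
}}

```text
time_s: 3.3
position: [0.3832, -0.4291, 0.2446]
tcp_rot: [[0.759, 0.0, 0.652], [-0.652, -0.0, 0.759], [0.0, -1.0, -0.0]]
force: [0.1, 0.2, -0.1]
opening: 1.001
```

>>> {"api": "arm_command", "payload": {
  "translation": [
    [0.2,0,1],
    [0.2,0,1],
    [0.2,0,1],
    [0.2,0,1],
    [0.2,0,1]
  ],
  "rotation": [
    [0,-0.14,0],
    [0,-0.28,0],
    [0,-0.42,0],
    [0,-0.56,0],
    [0,-0.68,0]
  ],
  "grip": [-1,-1,-1,-1,-1]
}}

```text
time_s: 3.8
position: [0.4477, -0.3793, 0.2446]
tcp_rot: [[1.0, 0.0, -0.002], [0.002, -0.0, 1.0], [0.0, -1.0, -0.0]]
force: [-0.1, -0.3, 0.1]
opening: 1.001
```

```bash
python3 - <<'E'
from h import *
np.set_printoptions(precision=3,suppress=True)
s=bot.read_state(); c=eyes.capture("wrist"); print(s["time_s"],s["position"],np.array(s["tcp_rot"]),s["joint_positions"])
np.savez("w1.npz",pos=s["position"],rot=s["tcp_rot"],**{k:c[k] for k in("mtx","dist_coeffs","hand_eye","image")})
for th,z in(("plane",0),("plane_toe",.018),("plane_grip",.024)):
    for r in models.spot_point("wrist",th)[:1]:
        px=np.array(r["point"])*[560,420]; print(th,px,r["conf"],onz(c,px,z,s))
for x in(-.09,.09):
  for y in(-.025,.025):
    cv2.circle(c["image"],tuple(int(v) for v in proj(c,[.482+x,-.362+y,.036],s)[0]),3,(255,0,0),1)
cv2.imwrite("pics/w1.png",c["image"])
E
```

```text
3.8 [ 0.448 -0.379  0.245] [[ 1.     0.    -0.002]
 [ 0.002 -0.     1.   ]
 [ 0.    -1.    -0.   ]] [ -51.176   27.257   87.728   -0.002   65.01  -141.296]
plane [284.872 204.288] 0.6 [ 0.471 -0.373  0.   ]
plane_toe [292.712 140.28 ] 0.89 [ 0.387 -0.364  0.018]
plane_grip [287.392 199.584] 0.94 [ 0.459 -0.37   0.024]
```

View pics/w1.png

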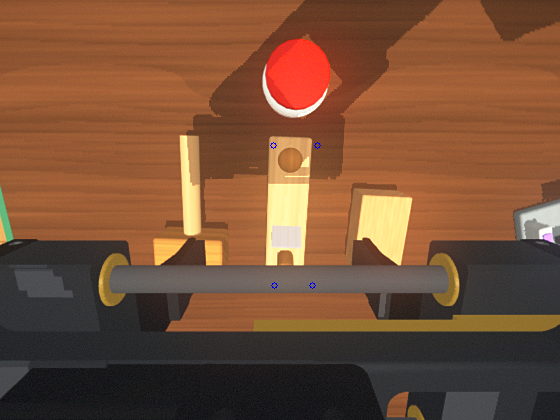

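The wrist view shows the plane's toe corners near (270,137) and (311,138), side edges at about columns 267 and 306 at row 240, and the jar beyond the toe. My guess is slightly off, so I'll measure the edges.

```bash
python3 - <<'E'
from h import *
np.set_printoptions(precision=4,suppress=True)
f=np.load("w1.npz"); c={k:f[k] for k in("mtx","dist_coeffs","hand_eye","image")}; s=dict(position=f["pos"],tcp_rot=f["rot"])
I=c["image"].astype(int); g=cv2.GaussianBlur(c["image"],(3,3),0).astype(int).sum(2)
L=[];R=[]
for r in list(range(146,160,3))+list(range(184,222,4)):
    d=np.diff(g[r,255:325]); a=255+np.argmax(d[:30])+.5+0.5; b=285+np.argmin(d[30:])+.5+.5
    L.append(onz(c,(a,r),.036,s)); R.append(onz(c,(b,r),.036,s)); print(r,a,b,L[-1][:2],R[-1][:2])
for col in(276,285,295,304):
    d=np.diff(g[125:150,col]); r=125+np.argmax(abs(d))+1; print(col,r,onz(c,(col,r),.036,s)[:2],onz(c,(col,r),0,s)[:2])
i=c["image"][120:275,240:340]; cv2.imwrite("pics/w1c.png",cv2.resize(i,None,fx=3.8,fy=3.8))
E
```

```text
146 269.0 312.0 [ 0.3931 -0.3925] [ 0.393  -0.3428]
149 269.0 311.0 [ 0.3965 -0.3925] [ 0.3964 -0.3438]
152 269.0 311.0 [ 0.3999 -0.3925] [ 0.3998 -0.3437]
155 269.0 311.0 [ 0.4033 -0.3926] [ 0.4033 -0.3436]
158 269.0 311.0 [ 0.4068 -0.3926] [ 0.4067 -0.3435]
184 268.0 309.0 [ 0.4375 -0.394 ] [ 0.4374 -0.345 ]
188 268.0 309.0 [ 0.4423 -0.394 ] [ 0.4423 -0.3449]
192 268.0 309.0 [ 0.4472 -0.3941] [ 0.4472 -0.3447]
196 268.0 308.0 [ 0.4521 -0.3941] [ 0.4521 -0.3458]
200 268.0 308.0 [ 0.4571 -0.3942] [ 0.457  -0.3457]
204 268.0 308.0 [ 0.4621 -0.3942] [ 0.462  -0.3455]
208 267.0 307.0 [ 0.4671 -0.3955] [ 0.4671 -0.3466]
212 267.0 307.0 [ 0.4722 -0.3955] [ 0.4721 -0.3465]
216 267.0 307.0 [ 0.4773 -0.3956] [ 0.4772 -0.3463]
220 267.0 307.0 [ 0.4824 -0.3956] [ 0.4824 -0.3462]
276 137 [ 0.3829 -0.3844] [ 0.3836 -0.3847]
285 137 [ 0.3829 -0.374 ] [ 0.3836 -0.3733]
295 137 [ 0.3829 -0.3626] [ 0.3836 -0.3606]
304 138 [ 0.384  -0.3522] [ 0.3848 -0.3492]
```

View pics/w1c.png

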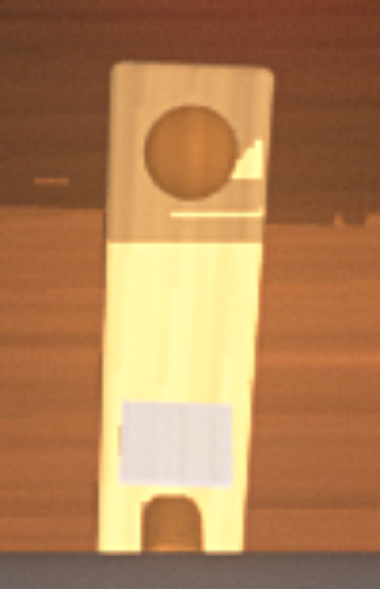

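>>> {"api": "arm_command", "payload": {
  "translation": [
    [0.09,0.3,0.06],
    [0.17,0.6,0.11],
    [0.17,1,0.11],
    [0.17,1,0.11],
    [0.17,1,0.11]
  ],
  "rotation": [
    [0,0.038,0],
    [0,0.038,0],
    [0,0.038,0],
    [0,0.038,0],
    [0,0.038,0]
  ],
  "grip": [-1,-1,-1,-1,-1]
}}

```text
time_s: 4.5
position: [0.4608, -0.371, 0.1645]
tcp_rot: [[0.999, -0.001, 0.046], [-0.046, 0.001, 0.999], [-0.001, -1.0, 0.001]]
force: [-0.4, 0.7, -0.5]
opening: 1.001
```

>>> {"api": "arm_command", "payload": {
  "translation": [
    [0,0.25,0],
    [0,0.5,0],
    [0,0.75,0],
    [0,0.95,0],
    [0,0.95,0]
  ],
  "rotation": [
    [0,0,0],
    [0,0,0],
    [0,0,0],
    [0,0,0],
    [0,0,0]
  ],
  "grip": [-1,-1,-1,-1,-1]
}}

```text
time_s: 5.0
position: [0.4608, -0.3711, 0.0885]
tcp_rot: [[0.999, -0.001, 0.045], [-0.045, 0.001, 0.999], [-0.001, -1.0, 0.001]]
force: [-0.2, -0.4, 0.2]
opening: 1.002
```

```bash
python3 - <<'E'
from h import *
s=bot.read_state(); print(s["time_s"],s["position"],s["force"])
print(cmd([.4615,-.3704,.029],down(-.038)))
E
```

```text
5.0 [ 0.46076728 -0.37114215  0.08853863] [-0.1517078  -0.42567185  0.17836156]
(array([0.009, 0.744, 0.009]), array([-0.001, -0.007, -0.001]))
```

>>> {"api": "arm_command", "payload": {
  "translation": [
    [0.01,0.2,0.01],
    [0.01,0.4,0.01],
    [0.01,0.6,0.01],
    [0.01,0.74,0.01],
    [0.01,0.74,0.01]
  ],
  "rotation": [
    [0,-0.007,0],
    [0,-0.007,0],
    [0,-0.007,0],
    [0,-0.007,0],
    [0,-0.007,0]
  ],
  "grip": [-1,-1,-1,-1,-1]
}}

```text
time_s: 5.5
position: [0.4618, -0.3704, 0.0294]
tcp_rot: [[0.999, -0.0, 0.037], [-0.037, 0.0, 0.999], [-0.0, -1.0, 0.0]]
force: [1.1, -0.4, -0.2]
opening: 1.002
```

>>> {"api": "arm_command", "payload": {
  "translation": [
    [0,0,0],
    [0,0,0],
    [0,0,0],
    [0,0,0],
    [0,0,0]
  ],
  "rotation": [
    [0,0,0],
    [0,0,0],
    [0,0,0],
    [0,0,0],
    [0,0,0]
  ],
  "grip": [0,0.3,1,1,1]
}}

```text
time_s: 6.0
position: [0.4619, -0.3703, 0.0297]
tcp_rot: [[0.999, 0.0, 0.037], [-0.037, -0.0, 0.999], [0.0, -1.0, -0.0]]
force: [-0.3, 0.1, 0.8]
opening: 0.63
```

>>> {"api": "arm_command", "payload": {
  "translation": [
    [0,0,0],
    [0,0,0],
    [0,0,0],
    [0,0,0],
    [0,0,0]
  ],
  "rotation": [
    [0,0,0],
    [0,0,0],
    [0,0,0],
    [0,0,0],
    [0,0,0]
  ],
  "grip": [1,1,1,1,1]
}}

```text
time_s: 6.5
position: [0.4617, -0.3697, 0.0295]
tcp_rot: [[0.999, -0.0, 0.037], [-0.037, 0.001, 0.999], [-0.0, -1.0, 0.001]]
force: [0.6, 3.2, 4.9]
opening: 0.573
```

>>> {"api": "arm_command", "payload": {
  "translation": [
    [0,-0.1,0],
    [0,-0.3,0],
    [0,-0.55,0],
    [0,-0.8,0],
    [0,-1,0]
  ],
  "rotation": [
    [0,0,0],
    [0,0,0],
    [0,0,0],
    [0,0,0],
    [0,0,0]
  ],
  "grip": [1,1,1,1,1]
}}

```text
time_s: 7.0
position: [0.4616, -0.3708, 0.1099]
tcp_rot: [[0.999, -0.0, 0.037], [-0.037, -0.001, 0.999], [-0.0, -1.0, -0.001]]
force: [-0.3, -0.1, -3.6]
opening: 0.569
```

>>> {"api": "arm_command", "payload": {
  "translation": [
    [0,-0.25,0],
    [0,-0.5,0],
    [0,-0.75,0],
    [0,-1,0],
    [0,-1,0]
  ],
  "rotation": [
    [0,0,0],
    [0,0,0],
    [0,0,0],
    [0,0,0],
    [0,0,0]
  ],
  "grip": [1,1,1,1,1]
}}

```text
time_s: 7.5
position: [0.4628, -0.372, 0.1916]
tcp_rot: [[0.999, 0.004, 0.037], [-0.037, -0.005, 0.999], [0.004, -1.0, -0.005]]
force: [0.6, -0.5, -4.2]
opening: 0.571
```

>>> {"api": "arm_command", "payload": {
  "translation": [
    [0.1,-0.25,0.2],
    [0.25,-0.4,0.4],
    [0.4,-0.6,0.6],
    [0.6,-0.8,0.8],
    [0.8,-0.8,1]
  ],
  "rotation": [
    [0,-0.05,0],
    [0,-0.1,0],
    [0,-0.15,0],
    [0,-0.2,0],
    [0,-0.2,0]
  ],
  "grip": [1,1,1,1,1]
}}

```text
time_s: 8.0
position: [0.5297, -0.2929, 0.2541]
tcp_rot: [[0.985, 0.002, -0.172], [0.172, -0.003, 0.985], [0.001, -1.0, -0.003]]
force: [-0.0, -0.4, -4.1]
opening: 0.574
```

>>> {"api": "arm_command", "payload": {
  "translation": [
    [0.2,0,0.2],
    [0.4,0,0.4],
    [0.6,0,0.7],
    [0.8,0,1],
    [0.8,0,1]
  ],
  "rotation": [
    [0,-0.05,0],
    [0,-0.07,0],
    [0,-0.1,0],
    [0,-0.1,0],
    [0,-0.1,0]
  ],
  "grip": [1,1,1,1,1]
}}

```text
time_s: 8.5
position: [0.5781, -0.199, 0.2512]
tcp_rot: [[0.961, -0.003, -0.277], [0.277, 0.003, 0.961], [-0.002, -1.0, 0.004]]
force: [-0.1, -0.8, -4.2]
opening: 0.572
```

```bash
python3 - <<'E'
from h import *
np.set_printoptions(precision=3,suppress=True)
s=bot.read_state(); c=eyes.capture("wrist"); print(s["time_s"],s["position"],np.array(s["tcp_rot"]),s["joint_positions"],s["force"])
np.savez("w2.npz",pos=s["position"],rot=s["tcp_rot"],**{k:c[k] for k in("mtx","dist_coeffs","hand_eye","image")})
cv2.imwrite("pics/w2.png",cv2.resize(c["image"],(800,600)))
for th,z in(("stand",0),("rest",.095),("box",0),("knob_grip",.115),("plane_toe",0)):
    for r in models.spot_point("wrist",th)[:1]:
        px=np.array(r["point"])*[560,420]; print(th,px,r["conf"],onz(c,px,z,s))
E
```

```text
8.5 [ 0.578 -0.199  0.251] [[ 0.961 -0.003 -0.277]
 [ 0.277  0.003  0.961]
 [-0.002 -1.     0.004]] [ -29.497   28.828   83.556    0.098   67.84  -135.634] [-0.115 -0.764 -4.153]
stand [438.984 216.51 ] 0.77 [ 0.557  0.025 -0.   ]
rest [487.088 241.794] 0.95 [0.558 0.027 0.095]
plane_toe [278.376 117.684] 0.97 [ 0.493 -0.225  0.   ]
```

View pics/w2.png

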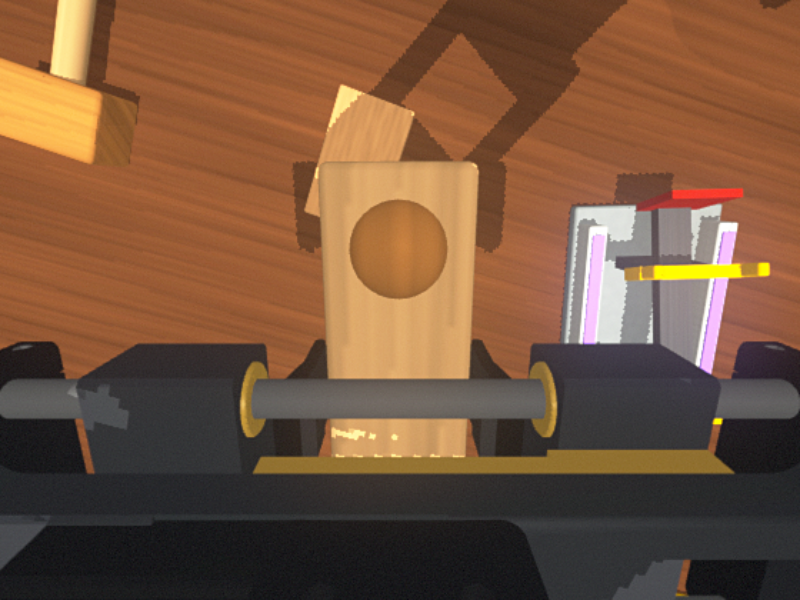

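The wrist view shows the plane level in the jaws. The stand is at the right, with its red plate at (690,195) and the lower yellow blade from (625,272) to (770,270). The carton hasn't moved. Next I'll fit the stand and knob poses from the picked pixels.

```bash
cat > fit.py <<'E'
from h import *
from scipy.optimize import least_squares
np.set_printoptions(precision=4,suppress=True)
f=np.load("w2.npz"); W={k:f[k] for k in("mtx","dist_coeffs","hand_eye","image")}; sw=dict(position=f["pos"],tcp_rot=f["rot"])
T=eyes.capture("top"); S=eyes.capture("scene")
A=Ro.from_euler("y",-.24).as_matrix()
b=lambda x,y,z=14:np.array([x,y,z])/1e3
r=lambda x,y,z:A@(np.array([x,y,z])/1e3)+[0,0,.095]
t=lambda u,v:(u/2.35+120,v/2.35+110); sc=lambda u,v:(u/2.2+90,v/2.2+130); w=lambda u,v:(u/1.4286,v/1.4286)
base=[(T,t(300,101),b(100,65)),(T,t(388,76),b(100,-65)),(T,t(428,213),b(-100,-65)),(T,t(340,239),b(-100,65)),
 (S,sc(400,250),b(-100,-65)),(S,sc(569,297),b(100,65)),(W,w(570,205),b(-100,-65))]
rest=[(T,t(322,114),r(55,37,18)),(T,t(381,101),r(55,-37,18)),(T,t(346,195),r(-55,37,18)),(T,t(404,182),r(-55,-37,18)),
 (S,sc(434,226),r(-55,-37,18)),(S,sc(480,196),r(-55,37,18)),(S,sc(488,272),r(55,-37,18)),(S,sc(535,242),r(55,37,18)),
 (W,w(632,272),r(-55,-37,18)),(W,w(763,270),r(-55,37,18))]
def pw(p,P): return Rz(p[2])@P+[p[0],p[1],0]
def res(p,L): return np.concatenate([proj(c,pw(p,P),sw)[0]-px for c,px,P in L])
if __name__=="__main__":
    for n,L in(("base",base),("rest",rest),("restT",rest[:4]),("restS",rest[4:8]),("restW",rest[8:]),("both",base+rest)):
        q=least_squares(res,[.56,.03,.27],args=(L,),loss="soft_l1"); print(n,q.x); print(res(q.x,L).reshape(-1,2).round(1).tolist())
    p=q.x
    # knob
    box=[]
    kp=tri([ray(S,(401,172)),ray(T,(160,206))])[0]; print("net knob",kp)
    e=[np.array(t(83,209)),np.array(t(110,261))]
    P=[onz(T,x,.129) for x in e]; print("bar ends top",P,(P[0]+P[1])/2,np.degrees(np.arctan2(*(P[0]-P[1])[1::-1])))
    e=[np.array(sc(669,74)),np.array(sc(711,98))]; P=[onz(S,x,.129) for x in e]; print("bar ends scene",P,(P[0]+P[1])/2)
    ims=[]
    for c,x0,y0,x1,y1 in((T,230,130,320,220),(S,260,195,360,295)):
        im=cv2.resize(c["image"][y0:y1,x0:x1],(400,400),interpolation=cv2.INTER_CUBIC); k=400/(x1-x0)
        for _,_,P in (base+rest):
            u=(proj(c,pw(p,P))[0]-[x0,y0]+.5)*k; cv2.circle(im,tuple(int(v) for v in u),3,(255,0,0),1)
        ims.append(im)
    cv2.imwrite("pics/fit.png",np.hstack(ims))
E
python3 fit.py
```

```text
base [0.5557 0.0254 0.3249]
[[-0.5, -0.2], [0.6, -1.3], [2.0, -0.5], [0.7, 0.3], [-2.4, -1.4], [-0.5, -0.4], [2.2, 0.6]]
rest [0.5591 0.0267 0.3211]
[[1.5, 0.3], [0.1, -1.3], [1.8, 0.6], [0.4, -0.9], [-0.9, -0.9], [-1.2, -1.0], [-0.7, -0.5], [-1.0, -1.6], [18.2, 2.3], [0.1, 0.7]]
restT [0.5582 0.0294 0.289 ]
[[1.0, 0.1], [-0.2, -0.7], [0.2, 0.7], [-0.9, -0.1]]
restS [0.5631 0.0279 0.3076]
[[0.1, -0.2], [-0.0, -0.1], [-0.0, 0.6], [-0.1, -0.3]]
restW [0.5607 0.0157 0.3033]
[[8.7, 0.1], [-9.5, -0.2]]
both [0.5583 0.0263 0.3205]
[[-0.6, -1.1], [0.5, -2.1], [1.7, -1.2], [0.3, -0.5], [-1.7, -0.9], [0.1, 0.4], [2.4, 2.6], [1.7, 0.6], [0.2, -1.0], [1.9, 0.9], [0.6, -0.6], [-1.1, -1.1], [-1.4, -1.2], [-1.0, -0.7], [-1.3, -1.8], [18.3, 1.3], [0.1, -0.2]]
net knob [0.444  0.3669 0.1122]
bar ends top [array([0.4659, 0.3831, 0.129 ]), array([0.4006, 0.3459, 0.129 ])] [0.4332 0.3645 0.129 ] 29.710587734664013
bar ends scene [array([0.4185, 0.3477, 0.129 ]), array([0.4749, 0.3818, 0.129 ])] [0.4467 0.3648 0.129 ]
```

View pics/fit.png

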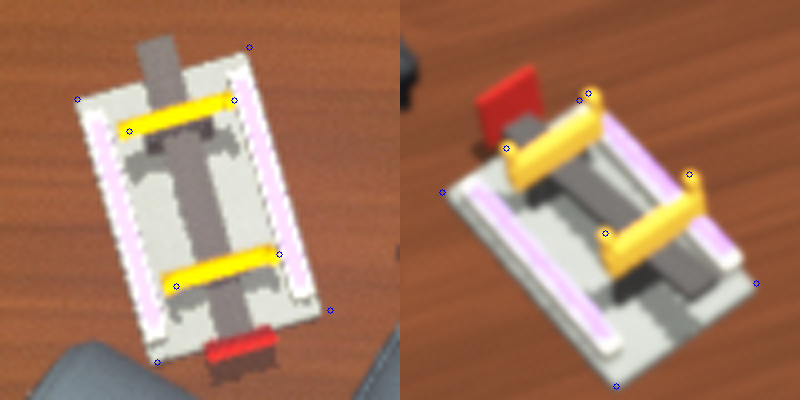

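```bash
cat > fit2.py <<'E'
from fit import *
t=lambda u,v:(u/4.444+229.5,v/4.444+129.5); s=lambda u,v:(u/4+259.5,v/4+194.5)
bT=[(T,t(77,100),b(100,65)),(T,t(247,52),b(100,-65)),(T,t(322,315),b(-100,-65)),(T,t(155,362),b(-100,65))]
rT=[(T,t(118,131),r(55,41,16)),(T,t(238,99),r(55,-41,16)),(T,t(162,285),r(-55,41,16)),(T,t(282,254),r(-55,-41,16))]
rS=[(S,s(108,145),r(-55,-37,18)),(S,s(193,92),r(-55,37,18)),(S,s(204,231),r(55,-37,18)),(S,s(291,173),r(55,37,18))]
bS=[(S,s(50,190),b(-100,-65)),(S,s(355,284),b(100,65)),(S,s(217,386),b(100,-65))]
for n,L in(("bT",bT),("rT",rT),("bS",bS),("rS",rS),("rest",rT+rS),("all",bT+rT+bS+rS)):
    q=least_squares(res,[.56,.03,.27],args=(L,),loss="soft_l1"); print(n,q.x,"px err",abs(q.fun).max().round(1))
np.save("stand.npy",q.x)
i=S["image"][140:220,360:440]; j=T["image"][180:240,130:190]
cv2.imwrite("pics/knob.png",np.hstack([cv2.resize(j,(400,400),interpolation=cv2.INTER_CUBIC),cv2.resize(i,(400,400),interpolation=cv2.INTER_CUBIC)]))
E
python3 fit2.py
```

```text
bT [0.5566 0.0288 0.3067] px err 0.7
rT [0.5586 0.0296 0.2993] px err 0.7
bS [0.5582 0.0287 0.3016] px err 1.0
rS [0.5568 0.0277 0.2993] px err 0.2
rest [0.5577 0.0284 0.3   ] px err 0.8
all [0.5575 0.0286 0.3036] px err 1.0
```

View pics/knob.png

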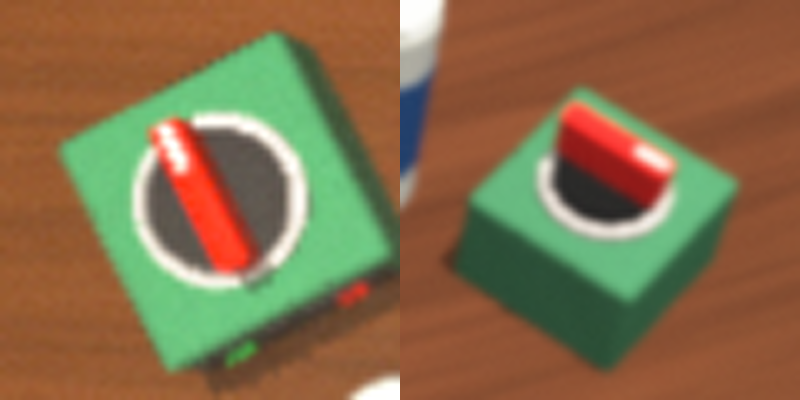

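The knob crop shows the bar's top running from (165,122) to (238,268) in the left panel. The stand fits from four separate views agree within 2 mm.

```bash
cat > place.py <<'E'
from h import *
Rr=Rz(.3015)@Ro.from_euler("y",-.24).as_matrix(); O=np.array([.5575,.0286,.095])
Rt=np.column_stack([Rr[:,0],-Rr[:,2],Rr[:,1]])
def tgt(h,dz=.0295): return O+Rr@[-.0117,0,dz]+[0,0,h]
E
python3 - <<'E'
from fit import *
from place import *
print("toe pred",proj(W,np.array(sw["position"])+np.array(sw["tcp_rot"])@[-.0783,.0115,0],sw))
t=lambda u,v:(u/6.667+129.5,v/6.667+179.5); s=lambda u,v:(u/5+359.5,v/5+139.5)
bT=[(T,t(60,150),b(60,60,80)),(T,t(278,32),b(60,-60,80)),(T,t(390,255),b(-60,-60,80)),(T,t(170,372),b(-60,60,80))]
bS=[(S,s(72,200),b(-60,-60,80)),(S,s(180,90),b(-60,60,80)),(S,s(337,185),b(60,60,80)),(S,s(232,302),b(60,-60,80))]
for n,L in(("bT",bT),("bS",bS)):
    q=least_squares(res,[.44,.37,.4],args=(L,),loss="soft_l1"); print(n,q.x,"px err",abs(q.fun).max().round(1))
kT=[(T,t(165,122),b(37,0,129)),(T,t(238,270),b(-37,0,129))]
kS=[(S,s(167,103),b(-37,0,129)),(S,s(273,160),b(37,0,129))]
for n,L in(("kT",kT),("kS",kS)):
    q=least_squares(res,[.44,.37,.4],args=(L,),loss="soft_l1"); print(n,q.x,"px err",abs(q.fun).max().round(1))
print("final",tgt(0)); st=bot.read_state(); print(cmd(tgt(.08),Rt)); plan(tgt(.08),Rt,3)
E
```

```text
toe pred [[282.1168 117.452 ]]
bT [0.4359 0.3698 0.5108] px err 1.1
bS [0.4418 0.3662 0.5106] px err 1.4
kT [0.4364 0.3687 0.498 ] px err 0.1
kS [0.4353 0.37   0.5683] px err 0.2
final [0.54   0.0231 0.1209]
(array([0.317, 0.656, 2.851]), array([ 0.003, -0.024, -0.229]))
T [0.106, 0.219, 0.95] R [0.001, -0.008, -0.076]
T [0.096, 0.228, 0.949] R [0.001, -0.008, -0.076]
T [0.085, 0.236, 0.948] R [0.001, -0.008, -0.076]
```

>>> {"api": "arm_command", "payload": {
  "translation": [
    [0.02,0.04,0.16],
    [0.04,0.08,0.34],
    [0.06,0.13,0.55],
    [0.08,0.18,0.75],
    [0.11,0.22,0.95]
  ],
  "rotation": [
    [0,0,0],
    [0,0,-0.02],
    [0,0,-0.04],
    [0,0,-0.06],
    [0,-0.008,-0.076]
  ],
  "grip": [1,1,1,1,1]
}}

```text
time_s: 9.6
position: [0.5647, -0.1255, 0.2353]
tcp_rot: [[0.956, 0.076, -0.282], [0.281, 0.023, 0.959], [0.079, -0.997, 0.001]]
force: [0.6, 0.4, -4.7]
opening: 0.571
```

>>> {"api": "arm_command", "payload": {
  "translation": [
    [0.02,0.05,0.19],
    [0.04,0.09,0.38],
    [0.06,0.14,0.57],
    [0.08,0.18,0.76],
    [0.1,0.23,0.95]
  ],
  "rotation": [
    [0,0,0],
    [0,0,-0.02],
    [0,0,-0.04],
    [0,0,-0.06],
    [0,-0.008,-0.076]
  ],
  "grip": [1,1,1,1,1]
}}

```text
time_s: 10.1
position: [0.5528, -0.0502, 0.2179]
tcp_rot: [[0.945, 0.152, -0.29], [0.287, 0.045, 0.957], [0.159, -0.987, -0.001]]
force: [-0.6, -0.2, -3.8]
opening: 0.571
```

>>> {"api": "arm_command", "payload": {
  "translation": [
    [0.02,0.05,0.25],
    [0.04,0.1,0.48],
    [0.06,0.15,0.7],
    [0.08,0.2,0.86],
    [0.085,0.236,0.95]
  ],
  "rotation": [
    [0,0,0],
    [0,0,-0.02],
    [0,0,-0.04],
    [0,0,-0.06],
    [0,-0.008,-0.076]
  ],
  "grip": [1,1,1,1,1]
}}

```text
time_s: 10.6
position: [0.5394, 0.0259, 0.2]
tcp_rot: [[0.927, 0.225, -0.299], [0.291, 0.069, 0.954], [0.236, -0.972, -0.002]]
force: [-0.5, 0.5, -4.4]
opening: 0.572
```

>>> {"api": "arm_command", "payload": {
  "translation": [
    [0,0,0],
    [0,0,0]
  ],
  "rotation": [
    [0,0,0],
    [0,0,0]
  ],
  "grip": [1,1]
}}

```text
time_s: 10.8
position: [0.5406, 0.0242, 0.2005]
tcp_rot: [[0.927, 0.226, -0.298], [0.29, 0.067, 0.955], [0.236, -0.972, -0.003]]
force: [0.1, -0.4, -3.6]
opening: 0.572
```

```bash
python3 - <<'E'
from place import *
st=bot.read_state(); print(st["time_s"],st["position"],st["force"],st["moment"],st["joint_positions"])
print(cmd(tgt(.08),Rt),cmd(tgt(.02),Rt),cmd(tgt(.004),Rt))
ims=[]
for n in("top","scene"):
    c=eyes.capture(n); u=proj(c,O)[0]; x,y=[int(v) for v in u]
    im=c["image"][y-50:y+50,x-50:x+50].copy()
    im=cv2.resize(im,(400,400),interpolation=cv2.INTER_CUBIC)
    for P in([-.09,.025,.036],[-.09,-.025,.036],[.09,.025,.036],[.09,-.025,.036]):
        v=(proj(c,tgt(.08)+Rr@(np.array(P)+[.0117,0,-.0295]))[0]-[x-50,y-50]+.5)*4; cv2.circle(im,tuple(int(a) for a in v),3,(255,0,0),1)
    ims.append(im)
cv2.imwrite("pics/pre.png",np.hstack(ims))
E
```

```text
10.8 [0.54058878 0.0242067  0.20050171] [ 0.06843203 -0.43296199 -3.55087745] [ 0.02662883  0.16532309 -0.05492656] [ -12.8617341    23.47626624  106.12212777   10.6539315    38.9354346
 -127.85689365]
(array([-0.01 , -0.007, -0.01 ]), array([ 0.003,  0.002, -0.001])) (array([-0.187,  0.722, -0.008]), array([ 0.003,  0.002, -0.001])) (array([-0.235,  0.916, -0.007]), array([ 0.003,  0.002, -0.001]))
```

View pics/pre.png

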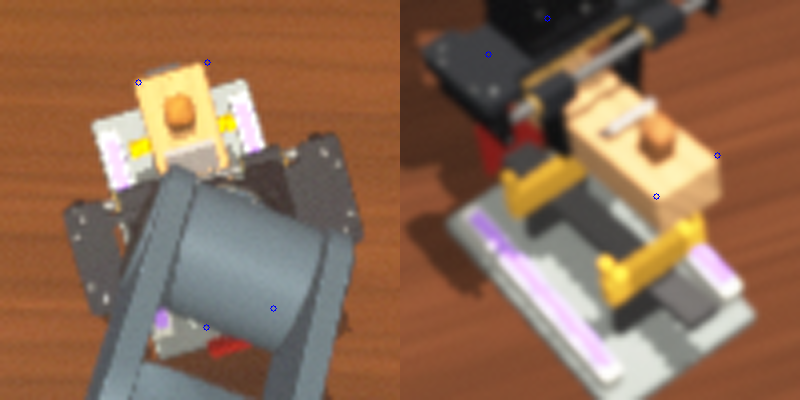

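Both views show the plane tilted over the stand, with its heel corners on the predicted circles. Now I'll descend.

>>> {"api": "arm_command", "payload": {
  "translation": [
    [-0.05,0.2,-0.01],
    [-0.1,0.4,-0.01],
    [-0.15,0.58,-0.01],
    [-0.19,0.72,-0.01],
    [-0.22,0.85,-0.01]
  ],
  "rotation": [
    [0,0,0],
    [0,0,0],
    [0,0,0],
    [0,0,0],
    [0,0,0]
  ],
  "grip": [1,1,1,1,1]
}}

```text
time_s: 11.4
position: [0.5406, 0.022, 0.1297]
tcp_rot: [[0.928, 0.227, -0.297], [0.289, 0.067, 0.955], [0.237, -0.972, -0.003]]
force: [0.5, -0.4, -3.6]
opening: 0.573
```

>>> {"api": "arm_command", "payload": {
  "translation": [
    [-0.003,0.012,0],
    [-0.006,0.024,0],
    [-0.009,0.036,0],
    [-0.012,0.048,0],
    [-0.012,0.048,0]
  ],
  "rotation": [
    [0,0,0],
    [0,0,0],
    [0,0,0],
    [0,0,0],
    [0,0,0]
  ],
  "grip": [1,1,1,1,1]
}}

```text
time_s: 11.9
position: [0.5401, 0.0225, 0.1265]
tcp_rot: [[0.927, 0.227, -0.298], [0.29, 0.067, 0.955], [0.237, -0.971, -0.003]]
force: [0.7, 0.2, -4.5]
opening: 0.572
```

```bash
python3 - <<'E'
from place import *
st=bot.read_state(); print(st["time_s"],st["position"],st["force"],st["moment"],cmd(tgt(0),Rt))
E
```

```text
11.9 [0.54010758 0.02252554 0.12653112] [ 0.66997025  0.21477498 -4.5302086 ] [ 0.02370408  0.20344608 -0.01343933] (array([-0.016,  0.069,  0.008]), array([ 0.003,  0.001, -0.001]))
```

Remaining 5.5 mm; I'll step at 1 mm per call or less.

>>> {"api": "arm_command", "payload": {
  "translation": [
    [-0.002,0.01,0],
    [-0.005,0.02,0],
    [-0.007,0.03,0],
    [-0.01,0.04,0],
    [-0.01,0.04,0]
  ],
  "rotation": [
    [0,0,0],
    [0,0,0],
    [0,0,0],
    [0,0,0],
    [0,0,0]
  ],
  "grip": [1,1,1,1,1]
}}

```text
time_s: 12.4
position: [0.5397, 0.0226, 0.1227]
tcp_rot: [[0.927, 0.226, -0.298], [0.29, 0.068, 0.955], [0.236, -0.972, -0.003]]
force: [0.1, -0.5, -4.4]
opening: 0.571
```

>>> {"api": "arm_command", "payload": {
  "translation": [
    [-0.002,0.006,0],
    [-0.003,0.012,0],
    [-0.003,0.012,0]
  ],
  "rotation": [
    [0,0,0],
    [0,0,0],
    [0,0,0]
  ],
  "grip": [1,1,1]
}}

```text
time_s: 12.7
position: [0.5398, 0.0225, 0.1218]
tcp_rot: [[0.927, 0.226, -0.298], [0.29, 0.068, 0.955], [0.236, -0.972, -0.003]]
force: [0.9, 0.5, -3.0]
opening: 0.574
```

>>> {"api": "arm_command", "payload": {
  "translation": [
    [-0.002,0.006,0],
    [-0.003,0.012,0],
    [-0.003,0.012,0]
  ],
  "rotation": [
    [0,0,0],
    [0,0,0],
    [0,0,0]
  ],
  "grip": [1,1,1]
}}

```text
time_s: 13.0
position: [0.5399, 0.0225, 0.121]
tcp_rot: [[0.927, 0.227, -0.298], [0.29, 0.068, 0.955], [0.237, -0.972, -0.003]]
force: [-1.6, -0.5, -2.5]
opening: 0.574
```

>>> {"api": "arm_command", "payload": {
  "translation": [
    [-0.001,0.006,0],
    [-0.001,0.006,0]
  ],
  "rotation": [
    [0,0,0],
    [0,0,0]
  ],
  "grip": [1,1]
}}

```text
time_s: 13.2
position: [0.5399, 0.0225, 0.121]
tcp_rot: [[0.927, 0.227, -0.298], [0.29, 0.068, 0.955], [0.237, -0.972, -0.003]]
force: [-3.6, -1.2, 4.0]
opening: 0.57
```

Contact: the wrist force went from -4.4 N to +4 N, so the stand now carries the plane. Releasing.

>>> {"api": "arm_command", "payload": {
  "translation": [
    [0,0,0],
    [0,0,0],
    [0,0,0],
    [0,0,0],
    [0,0,0]
  ],
  "rotation": [
    [0,0,0],
    [0,0,0],
    [0,0,0],
    [0,0,0],
    [0,0,0]
  ],
  "grip": [-0.18,-0.22,-0.3,-0.4,-0.5]
}}

```text
time_s: 13.7
position: [0.54, 0.0225, 0.1204]
tcp_rot: [[0.927, 0.227, -0.298], [0.29, 0.068, 0.955], [0.237, -0.972, -0.003]]
force: [0.3, -1.4, 0.1]
opening: 0.716
```

```bash
python3 - <<'E'
from place import *
st=bot.read_state(); print(st["time_s"],st["position"],st["force"],st["opening"])
c=eyes.capture("scene"); x,y=[int(v) for v in proj(c,O)[0]]
a=cv2.resize(c["image"][y-50:y+50,x-50:x+50],(400,400),interpolation=cv2.INTER_CUBIC)
for P in([.09,.025,.036],[.09,-.025,.036]):
    v=(proj(c,O+Rr@np.array(P))[0]-[x-50,y-50]+.5)*4; cv2.circle(a,tuple(int(q) for q in v),3,(255,0,0),1)
w=eyes.capture("wrist"); b=cv2.resize(w["image"],(533,400))
cv2.imwrite("pics/rel.png",np.hstack([a,b])[:,:800])
E
```

```text
13.7 [0.54004247 0.02250419 0.12037945] [ 0.31112013 -1.38314471  0.06258353] 0.7164518745520827
```

View pics/rel.png

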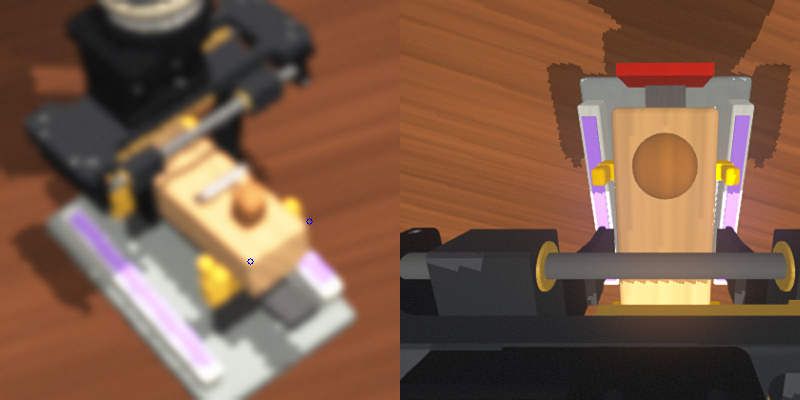

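The scene view shows the plane resting with its heel corners on the predicted circles (251,261) and (309,221). The wrist view shows it between the pegs at (603,173) and (730,173), toe towards the red plate with a gap. It stayed put on release, so I'll retract along the rest's normal.

>>> {"api": "arm_command", "payload": {
  "translation": [
    [0,0,0],
    [0,-0.05,0],
    [0,-0.3,0],
    [0,-0.65,0],
    [0,-1,0]
  ],
  "rotation": [
    [0,0,0],
    [0,0,0],
    [0,0,0],
    [0,0,0],
    [0,0,0]
  ],
  "grip": [-0.8,-0.8,-0.8,-0.8,-0.8]
}}

```text
time_s: 14.3
position: [0.5211, 0.0171, 0.1988]
tcp_rot: [[0.928, 0.225, -0.298], [0.29, 0.068, 0.955], [0.235, -0.972, -0.002]]
force: [0.8, 1.1, -0.5]
opening: 0.902
```

>>> {"api": "arm_command", "payload": {
  "translation": [
    [0,-0.3,0],
    [0,-0.6,0],
    [0,-0.9,0],
    [0,-0.9,0]
  ],
  "rotation": [
    [0,0,0],
    [0,0,0],
    [0,0,0],
    [0,0,0]
  ],
  "grip": [-1,-1,-1,-1]
}}

```text
time_s: 14.7
position: [0.5066, 0.0118, 0.2714]
tcp_rot: [[0.926, 0.233, -0.297], [0.29, 0.066, 0.955], [0.242, -0.97, -0.007]]
force: [-0.4, -1.4, 0.1]
opening: 0.998
```

```bash
python3 - <<'E'
from h import *
st=bot.read_state(); print(st["time_s"],st["position"],st["joint_positions"])
plan([.437,.3685,.24],down(.51),5)
T=eyes.capture("top"); print("can top",onz(T,(167/2.35+120,322/2.35+110),.18))
for th in("plane_toe","plane_grip","plane"):
    for n in("top",):
        print(th,models.spot_point(n,th)[:1])
E
```

```text
14.7 [0.50660054 0.0117692  0.27144115] [ -15.48374873   14.45335485  106.05053395    9.74850705   47.85402439
 -128.64209283]
T [0.079, 0.094, 0.904] R [0.006, -0.039, 0.046]
T [0.12, 0.095, 0.899] R [0.006, -0.039, 0.046]
T [0.162, 0.094, 0.893] R [0.006, -0.039, 0.046]
T [0.203, 0.091, 0.884] R [0.006, -0.039, 0.046]
T [0.244, 0.086, 0.875] R [0.006, -0.039, 0.046]
can top [0.32713049 0.26167727 0.18      ]
plane_toe [{'point': [0.4852, 0.4181], 'conf': 0.38}]
plane_grip [{'point': [0.4913, 0.4162], 'conf': 0.62}]
plane [{'point': [0.4905, 0.411], 'conf': 0.92}]
```

>>> {"api": "arm_command", "payload": {
  "translation": [
    [0.04,0.03,0.3],
    [0.06,0.06,0.6],
    [0.08,0.094,0.9]
  ],
  "rotation": [
    [0.002,-0.013,0.015],
    [0.004,-0.026,0.03],
    [0.006,-0.039,0.046]
  ],
  "grip": [-1,-1,-1]
}}

```text
time_s: 15.2
position: [0.4909, 0.084, 0.2606]
tcp_rot: [[0.925, 0.177, -0.336], [0.331, 0.059, 0.942], [0.186, -0.983, -0.004]]
force: [-0.8, 0.1, 0.0]
opening: 0.999
```

>>> {"api": "arm_command", "payload": {
  "translation": [
    [0.04,0.03,0.3],
    [0.08,0.06,0.6],
    [0.12,0.094,0.9]
  ],
  "rotation": [
    [0.002,-0.013,0.015],
    [0.004,-0.026,0.03],
    [0.006,-0.039,0.046]
  ],
  "grip": [-1,-1,-1]
}}

```text
time_s: 15.5
position: [0.4768, 0.1557, 0.2545]
tcp_rot: [[0.918, 0.13, -0.376], [0.373, 0.047, 0.927], [0.138, -0.99, -0.005]]
force: [-0.2, -0.2, -0.5]
opening: 0.996
```

>>> {"api": "arm_command", "payload": {
  "translation": [
    [0.05,0.03,0.3],
    [0.11,0.06,0.6],
    [0.16,0.094,0.89]
  ],
  "rotation": [
    [0.002,-0.013,0.015],
    [0.004,-0.026,0.03],
    [0.006,-0.039,0.046]
  ],
  "grip": [-1,-1,-1]
}}

```text
time_s: 15.8
position: [0.4628, 0.2269, 0.2484]
tcp_rot: [[0.906, 0.084, -0.414], [0.413, 0.034, 0.91], [0.09, -0.996, -0.004]]
force: [0.5, 0.3, -0.2]
opening: 1.003
```

>>> {"api": "arm_command", "payload": {
  "translation": [
    [0.07,0.03,0.3],
    [0.14,0.06,0.6],
    [0.2,0.09,0.88]
  ],
  "rotation": [
    [0.002,-0.013,0.015],
    [0.004,-0.026,0.03],
    [0.006,-0.039,0.046]
  ],
  "grip": [-1,-1,-1]
}}

```text
time_s: 16.1
position: [0.4488, 0.2978, 0.2423]
tcp_rot: [[0.892, 0.037, -0.451], [0.451, 0.018, 0.892], [0.042, -0.999, -0.001]]
force: [1.1, -0.0, -0.8]
opening: 1.001
```

>>> {"api": "arm_command", "payload": {
  "translation": [
    [0.02,0.03,0.2],
    [0.05,0.06,0.3],
    [0.05,0.09,0.3],
    [0.05,0.09,0.3]
  ],
  "rotation": [
    [0.002,-0.013,0.015],
    [0.004,-0.026,0.03],
    [0.006,-0.039,0.046],
    [0.006,-0.039,0.046]
  ],
  "grip": [-1,-1,-1,-1]
}}

```text
time_s: 16.5
position: [0.443, 0.3198, 0.2359]
tcp_rot: [[0.873, -0.006, -0.487], [0.487, 0.001, 0.874], [-0.005, -1.0, 0.004]]
force: [0.2, -0.3, -0.2]
opening: 0.998
```

```bash
python3 - <<'E'
from h import *
np.set_printoptions(precision=4,suppress=True)
s=bot.read_state(); c=eyes.capture("wrist"); print(s["time_s"],s["position"],s["joint_positions"])
np.savez("w3.npz",pos=s["position"],rot=s["tcp_rot"],**{k:c[k] for k in("mtx","dist_coeffs","hand_eye","image")})
for r in models.spot_point("wrist","knob_grip")[:1]:
    px=np.array(r["point"])*[560,420]; print(px,r["conf"],onz(c,px,.115,s))
im=c["image"].copy()
for x in(-.037,.037):
  for y in(-.008,.008):
    cv2.circle(im,tuple(int(v) for v in proj(c,Rz(.51)@[x,y,0]+[.437,.3685,.129],s)[0]),3,(255,0,0),1)
cv2.imwrite("pics/w3.png",cv2.resize(im,(800,600)))
t=eyes.capture("top"); cv2.imwrite("pics/t3.png",t["image"])
E
```

```text
16.5 [0.443  0.3198 0.2359] [ 23.9959  24.8909  93.8141   0.2274  61.6025 -95.2446]
[324.576 229.782] 0.83 [0.4367 0.3641 0.115 ]
```

View pics/w3.png

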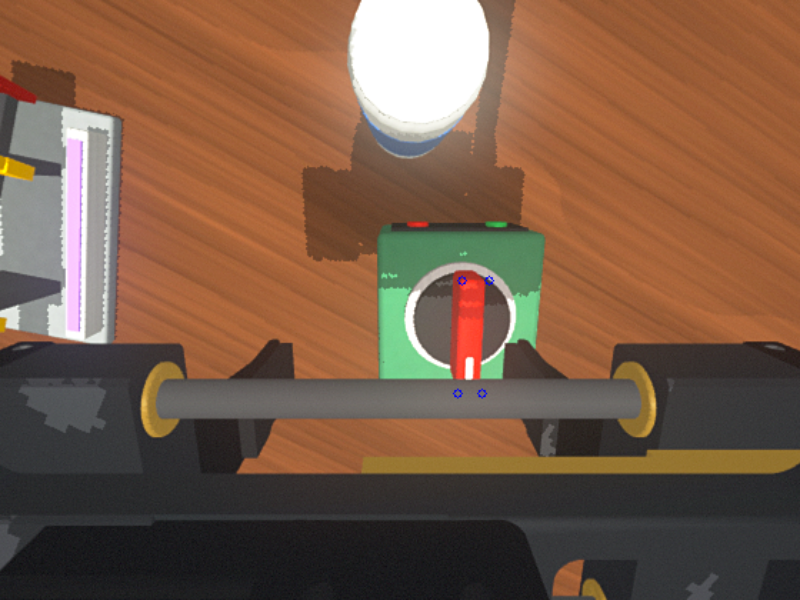

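The wrist view shows the bar's near end from (455,271) to (481,271), its visible far part at (458–480,380), and the ring spanning columns 405–516 and rows 263–368. My prediction is about 5 mm off here, so I'll refine from this picture.

```bash
python3 - <<'E'
from h import *
np.set_printoptions(precision=4,suppress=True)
f=np.load("w3.npz"); c={k:f[k] for k in("mtx","dist_coeffs","hand_eye","image")}; s=dict(position=f["pos"],tcp_rot=f["rot"])
g=lambda u,v,z:onz(c,(u/1.4286,v/1.4286),z,s)
print("ring L,R",g(405,318,.0805),g(516,318,.0805),"mid",(g(405,318,.0805)+g(516,318,.0805))/2,"F,B",g(461,263,.0805),g(461,368,.0805),(g(461,263,.0805)+g(461,368,.0805))/2)
a=g(468,271,.129);b=g(469,378,.129);print("bar near",a,b,"yaw",np.arctan2(*(b-a)[1::-1])); d=(b-a)/np.linalg.norm(b-a); print("centre",a+.037*d)
for u,w in(((455,300),(483,300)),((453,350),(482,350))): print(np.linalg.norm(g(*u,.129)-g(*w,.129)), (g(*u,.129)+g(*w,.129))/2)
A,B=g(378,235,.08),g(544,233,.08); n=(B-A)/np.linalg.norm(B-A); print("box front",A,B,np.linalg.norm(A-B),"yaw",np.arctan2(-n[0],n[1]),"ctr",(A+B)/2+.06*np.array([n[1],-n[0],0]))
E
```

```text
ring L,R [0.4581 0.333  0.0805] [0.4185 0.4043 0.0805] mid [0.4383 0.3687 0.0805] F,B [0.4032 0.3478 0.0805] [0.4721 0.3895 0.0805] [0.4377 0.3687 0.0805]
bar near [0.4018 0.3433 0.129 ] [0.4606 0.3802 0.129 ] yaw 0.5590479669758162
centre [0.4331 0.363  0.129 ]
0.017013122800139665 [0.4167 0.3532 0.129 ]
0.018189842653018748 [0.4448 0.3694 0.129 ]
box front [0.4145 0.2869 0.08  ] [0.357  0.3876 0.08  ] 0.11599121149758829 yaw 0.5190744332992723 ctr [0.4379 0.367  0.08  ]
```

```bash
python3 - <<'E'
from h import *
plan([.437,.3665,.123],down(.52),2)
E
```

```text
T [0.113, 0.712, 0.273] R [-0.002, -0.006, -0.002]
T [0.113, 0.712, 0.273] R [-0.002, -0.006, -0.002]
```

>>> {"api": "arm_command", "payload": {
  "translation": [
    [0.1,0,0.25],
    [0.23,0.1,0.546],
    [0.23,0.3,0.546],
    [0.23,0.5,0.546],
    [0.23,0.5,0.546]
  ],
  "rotation": [
    [-0.004,-0.012,-0.004],
    [-0.004,-0.012,-0.004],
    [-0.004,-0.012,-0.004],
    [-0.004,-0.012,-0.004],
    [-0.004,-0.012,-0.004]
  ],
  "grip": [-1,-1,-1,-1,-1]
}}

```text
time_s: 17.15
position: [0.4361, 0.3662, 0.1954]
tcp_rot: [[0.868, -0.003, -0.497], [0.497, -0.002, 0.868], [-0.003, -1.0, -0.0]]
force: [-0.9, 0.1, -0.2]
opening: 1.001
```

>>> {"api": "arm_command", "payload": {
  "translation": [
    [0,0.25,0],
    [0,0.5,0],
    [0,0.75,0],
    [0,0.92,0],
    [0,0.92,0]
  ],
  "rotation": [
    [0,0,0],
    [0,0,0],
    [0,0,0],
    [0,0,0],
    [0,0,0]
  ],
  "grip": [-0.6,-0.5,-0.4,-0.3,-0.2]
}}

```text
time_s: 17.65
position: [0.4369, 0.3666, 0.1224]
tcp_rot: [[0.868, -0.002, -0.497], [0.497, -0.001, 0.868], [-0.002, -1.0, 0.0]]
force: [-0.3, -0.2, 0.2]
opening: 0.65
```

>>> {"api": "arm_command", "payload": {
  "translation": [
    [0,0,0],
    [0,0,0],
    [0,0,0],
    [0,0,0],
    [0,0,0]
  ],
  "rotation": [
    [0,0,0],
    [0,0,0],
    [0,0,0],
    [0,0,0],
    [0,0,0]
  ],
  "grip": [0.2,0.4,0.5,1,1]
}}

```text
time_s: 18.15
position: [0.4376, 0.3676, 0.124]
tcp_rot: [[0.867, 0.002, -0.498], [0.498, 0.001, 0.867], [0.002, -1.0, -0.0]]
force: [-0.2, -0.1, -0.4]
opening: 0.23
```

>>> {"api": "arm_command", "payload": {
  "translation": [
    [0,0,0],
    [0,0,0],
    [0,0,0],
    [0,0,0]
  ],
  "rotation": [
    [0,0,0],
    [0,0,0],
    [0,0,0],
    [0,0,0]
  ],
  "grip": [1,1,1,1]
}}

```text
time_s: 18.55
position: [0.4372, 0.3682, 0.1239]
tcp_rot: [[0.868, 0.001, -0.497], [0.497, 0.002, 0.868], [0.002, -1.0, 0.001]]
force: [-3.1, 4.6, 3.7]
opening: 0.181
```

```bash
python3 - <<'E'
from h import *
s=bot.read_state(); print(s["time_s"],s["position"],s["force"],s["moment"],s["opening"],cmd([.437,.3665,.123],down(.52)),s["joint_positions"])
E
```

```text
18.55 [0.4371913  0.36816877 0.12389586] [-3.0858233   4.56543672  3.74222344] [ 0.89224944  0.39427852 -0.11631823] 0.18096795964506124 (array([-0.012,  0.011, -0.017]), array([-0.001,  0.   ,  0.002])) [ 28.86666457  35.59591524  95.89524852   0.0967783   48.39935771
 -91.00686823]
```

Gripped at 15.7 mm opening. Turning clockwise (+ about tool y) towards the 68.8° stop.

>>> {"api": "arm_command", "payload": {
  "translation": [
    [0,0,0.01],
    [0,0,0.015],
    [0,0,0.015],
    [0,0,0.015],
    [0,0,0.015]
  ],
  "rotation": [
    [0,0.04,0],
    [0,0.12,0],
    [0,0.2,0],
    [0,0.28,0],
    [0,0.36,0]
  ],
  "grip": [1,1,1,1,1]
}}

```text
time_s: 19.05
position: [0.4372, 0.3684, 0.1239]
tcp_rot: [[0.99, 0.002, -0.141], [0.141, 0.0, 0.99], [0.002, -1.0, 0.0]]
force: [-2.1, 1.7, 3.9]
opening: 0.183
```

>>> {"api": "arm_command", "payload": {
  "translation": [
    [0,0,0],
    [0,0,0],
    [0,0,0],
    [0,0,0],
    [0,0,0]
  ],
  "rotation": [
    [0,0.08,0],
    [0,0.16,0],
    [0,0.24,0],
    [0,0.32,0],
    [0,0.4,0]
  ],
  "grip": [1,1,1,1,1]
}}

```text
time_s: 19.55
position: [0.4372, 0.3685, 0.1239]
tcp_rot: [[0.962, 0.002, 0.274], [-0.274, 0.0, 0.962], [0.002, -1.0, 0.001]]
force: [-1.9, 2.6, 3.9]
opening: 0.18
```

```bash
python3 - <<'E'
from h import *
s=bot.read_state(); R=np.array(s["tcp_rot"]); print(s["time_s"],s["position"],s["force"],s["moment"],s["opening"],"yaw",np.degrees(np.arctan2(R[1,0],R[0,0])))
E
```

```text
19.55 [0.43715994 0.36846546 0.1239124 ] [-1.94803873  2.62454669  3.94504634] [0.37530743 0.13939842 0.09546971] 0.18020127258731208 yaw -15.892836535814231
```

>>> {"api": "arm_command", "payload": {
  "translation": [
    [0,0,0],
    [0,0,0],
    [0,0,0],
    [0,0,0],
    [0,0,0]
  ],
  "rotation": [
    [0,0.08,0],
    [0,0.16,0],
    [0,0.24,0],
    [0,0.3,0],
    [0,0.35,0]
  ],
  "grip": [1,1,1,1,1]
}}

```text
time_s: 20.05
position: [0.4372, 0.3685, 0.1239]
tcp_rot: [[0.8, 0.002, 0.599], [-0.599, 0.001, 0.8], [0.001, -1.0, 0.002]]
force: [-0.6, 1.5, 4.4]
opening: 0.186
```

>>> {"api": "arm_command", "payload": {
  "translation": [
    [0,0,0],
    [0,0,0],
    [0,0,0]
  ],
  "rotation": [
    [0,0.02,0],
    [0,0.04,0],
    [0,0.05,0]
  ],
  "grip": [1,1,1]
}}

```text
time_s: 20.35
position: [0.4372, 0.3686, 0.1239]
tcp_rot: [[0.769, 0.002, 0.64], [-0.64, 0.001, 0.769], [0.001, -1.0, 0.002]]
force: [-1.0, 1.8, 5.6]
opening: 0.179
```

```bash
python3 - <<'E'
from h import *
s=bot.read_state(); R=np.array(s["tcp_rot"]); print(s["time_s"],s["position"],s["force"],s["moment"],s["opening"],"yaw",np.degrees(np.arctan2(R[1,0],R[0,0])))
E
```

```text
20.35 [0.43721421 0.36855701 0.1238873 ] [-1.03055918  1.7871136   5.56035335] [0.27561302 0.14797498 0.16738155] 0.17921457351399964 yaw -39.767392255957176
```

>>> {"api": "arm_command", "payload": {
  "translation": [
    [0,0,0],
    [0,0,0],
    [0,0,0]
  ],
  "rotation": [
    [0,0.02,0],
    [0,0.035,0],
    [0,0.035,0]
  ],
  "grip": [1,1,1]
}}

```text
time_s: 20.65
position: [0.4372, 0.3685, 0.1239]
tcp_rot: [[0.746, 0.002, 0.665], [-0.665, 0.0, 0.746], [0.002, -1.0, 0.002]]
force: [-2.2, 2.9, 5.5]
opening: 0.178
```

```bash
python3 - <<'E'
from h import *
s=bot.read_state(); R=np.array(s["tcp_rot"]); print(s["time_s"],s["position"],s["force"],s["moment"],s["tau"],"yaw",np.degrees(np.arctan2(R[1,0],R[0,0])))
E
```

```text
20.65 [0.43720731 0.36854569 0.12388951] [-2.24188317  2.85839874  5.51901196] [0.37512032 0.1400907  0.5576302 ] [ -2.20522217 -39.6536243  -11.13093227  -0.17456675  -0.07124272
   0.63153366] yaw -41.71761113561099
```

The moment rose from 0.17 to 0.56 N m over 2°, so the knob is at its stop. I'll hold for about 1.3 s, then release.

>>> {"api": "arm_command", "payload": {
  "translation": [
    [0,0,0],
    [0,0,0],
    [0,0,0],
    [0,0,0],
    [0,0,0]
  ],
  "rotation": [
    [0,0,0],
    [0,0,0],
    [0,0,0],
    [0,0,0],
    [0,0,0]
  ],
  "grip": [1,1,1,1,1]
}}

```text
time_s: 21.15
position: [0.4373, 0.3686, 0.1239]
tcp_rot: [[0.747, 0.002, 0.665], [-0.665, 0.0, 0.747], [0.002, -1.0, 0.002]]
force: [-1.6, 1.5, 5.0]
opening: 0.182
```

>>> {"api": "arm_command", "payload": {
  "translation": [
    [0,0,0],
    [0,0,0],
    [0,0,0],
    [0,0,0],
    [0,0,0]
  ],
  "rotation": [
    [0,0,0],
    [0,0,0],
    [0,0,0],
    [0,0,0],
    [0,0,0]
  ],
  "grip": [1,1,1,1,1]
}}

```text
time_s: 21.65
position: [0.4372, 0.3685, 0.1239]
tcp_rot: [[0.747, 0.002, 0.665], [-0.665, 0.0, 0.747], [0.002, -1.0, 0.002]]
force: [-1.7, 3.2, 5.4]
opening: 0.182
```

>>> {"api": "arm_command", "payload": {
  "translation": [
    [0,0,0],
    [0,0,0],
    [0,0,0],
    [0,0,0]
  ],
  "rotation": [
    [0,0,0],
    [0,0,0],
    [0,0,0],
    [0,0,0]
  ],
  "grip": [1,1,1,1]
}}

```text
time_s: 22.05
position: [0.4372, 0.3686, 0.1239]
tcp_rot: [[0.747, 0.002, 0.665], [-0.665, 0.0, 0.747], [0.002, -1.0, 0.002]]
force: [-1.4, 1.9, 5.1]
opening: 0.182
```

>>> {"api": "arm_command", "payload": {
  "translation": [
    [0,0,0],
    [0,0,0],
    [0,0,0],
    [0,0,0],
    [0,0,0]
  ],
  "rotation": [
    [0,0,0],
    [0,0,0],
    [0,0,0],
    [0,0,0],
    [0,0,0]
  ],
  "grip": [-1,-1,-1,-1,-1]
}}

```text
time_s: 22.55
position: [0.4363, 0.368, 0.1231]
tcp_rot: [[0.745, -0.0, 0.667], [-0.667, -0.0, 0.745], [0.0, -1.0, -0.0]]
force: [-0.7, 0.7, -0.5]
opening: 0.548
```

>>> {"api": "arm_command", "payload": {
  "translation": [
    [0,0,0],
    [0,0,0],
    [0,0,0],
    [0,0,0],
    [0,0,0]
  ],
  "rotation": [
    [0,0,0],
    [0,0,0],
    [0,0,0],
    [0,0,0],
    [0,0,0]
  ],
  "grip": [-1,-1,-1,-1,-1]
}}

```text
time_s: 23.05
position: [0.4372, 0.3684, 0.1236]
tcp_rot: [[0.745, 0.002, 0.667], [-0.667, 0.001, 0.745], [0.001, -1.0, 0.002]]
force: [-0.1, -0.2, 0.4]
opening: 0.969
```

>>> {"api": "arm_command", "payload": {
  "translation": [
    [0,-0.2,0],
    [0,-0.45,0],
    [0,-0.7,0],
    [0,-1,0],
    [0,-1,0]
  ],
  "rotation": [
    [0,0,0],
    [0,0,0],
    [0,0,0],
    [0,0,0],
    [0,0,0]
  ],
  "grip": [-1,-1,-1,-1,-1]
}}

```text
time_s: 23.55
position: [0.4389, 0.3695, 0.2068]
tcp_rot: [[0.745, 0.008, 0.667], [-0.667, 0.004, 0.745], [0.003, -1.0, 0.008]]
force: [1.3, -0.3, -0.4]
opening: 0.999
```

>>> {"api": "arm_command", "payload": {
  "translation": [
    [0,-0.3,0],
    [0,-0.6,0],
    [0,-1,0],
    [0,-1,0]
  ],
  "rotation": [
    [0,0,0],
    [0,0,0],
    [0,0,0],
    [0,0,0]
  ],
  "grip": [-1,-1,-1,-1]
}}

```text
time_s: 23.95
position: [0.4388, 0.3695, 0.287]
tcp_rot: [[0.745, 0.009, 0.667], [-0.667, 0.005, 0.745], [0.003, -1.0, 0.009]]
force: [0.3, 0.2, -0.4]
opening: 1.003
```

```bash
python3 - <<'E'
from place import *
s=bot.read_state(); print(s["time_s"],s["force"])
T=eyes.capture("top"); S=eyes.capture("scene")
a=cv2.resize(T["image"][110:290,120:460],(800,424),interpolation=cv2.INTER_CUBIC)[:330]
b=cv2.resize(S["image"][130:290,150:450],(506,270),interpolation=cv2.INTER_CUBIC)
x,y=[int(v) for v in proj(S,O)[0]]
d=cv2.resize(S["image"][y-50:y+50,x-55:x+54],(294,270),interpolation=cv2.INTER_CUBIC)
cv2.imwrite("pics/end.png",np.vstack([a,np.hstack([b,d])]))
for th in("can","jar","carton","mallet"):
    print(th,[np.round(np.array(models.spot_point(n,th)[0]["point"])*[560,420],0).tolist() for n in("scene","top") if models.spot_point(n,th)])
E
```

```text
23.95 [ 0.26266129  0.16768235 -0.39640042]
can [[353.0, 176.0], [199.0, 248.0]]
jar [[165.0, 231.0], [393.0, 252.0]]
carton [[206.0, 269.0], [362.0, 195.0]]
mallet [[126.0, 284.0], [432.0, 208.0]]
```

View pics/end.png

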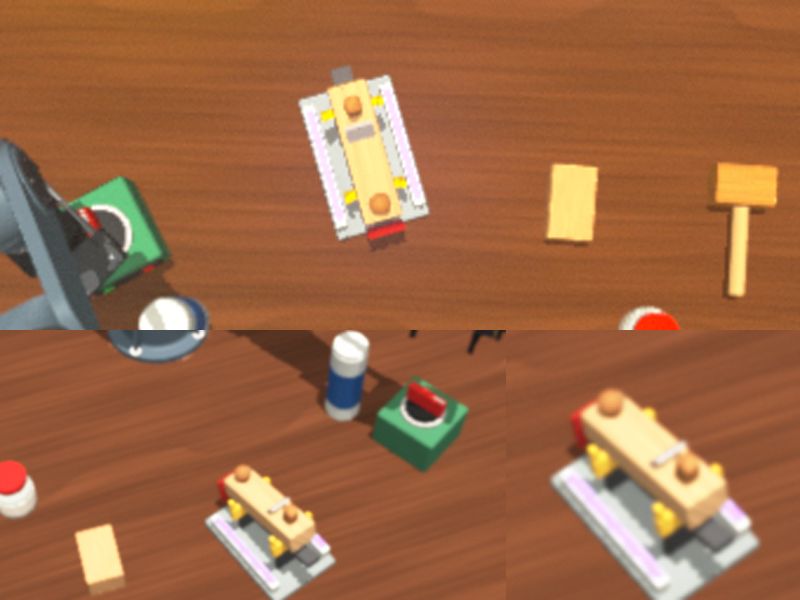

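The final picture shows the plane between all four pegs with its toe at the red plate end. The knob has sprung back to its starting angle, and the bystanders are where they were.

```bash
python3 -c "
from rig import bot; print(bot.hand_in(), bot.read_state()['time_s'])"
```

```text
the job is handed in; nothing more can be done
the job is handed in; nothing more can be done
```

I placed the plane on the stand, then worked the knob, and handed the job in at about 24 s of the 69 s allowed; no verdict was reported.

- **Plane:** I gripped it across its width and lowered it tilted onto the two yellow blades. The measured force went from -4.4 N to +4 N at touchdown, and it did not slide when I let go. The last pictures show it between all four pegs, toe towards the red plate, with its heel corners where the stand fit predicted.
- **Knob:** I turned it clockwise about 70°. The moment jumped from 0.17 to 0.56 N m, which I took as the stop. I held it there for 1.4 s and then opened the gripper. The last scene picture shows it back at its starting angle.
- **Bystanders:** The can, carton and mallet were found within 3 pixels of where they started. The jar's spot moved 5–6 pixels in the scene camera and 2 in the top camera. I put that down to network error, since nothing came near the jar after I lifted the plane.
- **Disagreements:** Two knob position estimates differed by about 5 mm. I gripped at a compromise between them, and the side forces stayed under about 6 N. The wrist view of the stand's low blade also disagreed with the other cameras, so I left it out of the stand fit.

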